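Jack up the inspection deck and hold it

TASK

Jack up the front edge of the small tilting inspection deck with the carton on it. Slide the sprung jack carriage along its rail (the T-shaped clamp knob on it makes a good grip) until its saddle is centred under the round lift pad, turn the knob clockwise to its stop so the carriage stays locked there, and only then press the pump handle all the way down; finish while still holding the handle fully down so that the deck stays raised on the jack, the carton stays on the deck and the loose things round about are left alone.

Things in the scene. Friction and masses are not known exactly. Their poses are not given: they have to be found in the camera images.
- jack_rail: Fixed dark steel base plate, 160 (x) by 235 (y) by 10 mm, with a rail. Origin on the platform's top; y along the rail, x away from the robot towards the deck. A grey carriage (142 x 70 mm, top 45 mm above the platform) on the rail carries knob, saddle and pump handle; a spring (2 to 3 N) pulls it back to its parked end at -y unless it is held or clamped.
- carriage (a joint): Position of the carriage on the rail, 0 (parked, at the start) to 0.135 m (towards rail +y). The lift pad lies 0.05 to 0.13 m from the parked place.
- knob_grip (a point): Centre of the clamp knob's black T-bar: 46 mm long, 13 mm thick, 24 mm high, 85 mm above the platform on an upright 12 mm stem on the carriage. The point's y axis runs along the bar, fingers close along its x. The knob is level with the saddle along the rail, 85 mm from it towards rail -x. The carriage can be pulled along by the gripped bar.
- clamp_knob (a joint): Turn of the clamp knob, rad: starts loose between 0 and 0.25, grows clockwise seen from above, stop at 1.3. At 0 the bar lies along the rail. The clamp begins to bite at about 0.9 and locks firmly above 1.1; turning takes about 0.2 to 0.5 N m and it stays where it is left.
- saddle_top (a point): Centre of the top face of the jack's saddle, a steel disc 42 mm in diameter with a rubber face; 62 mm above the platform when down. The pump handle raises it by up to 30 mm.
- lift_pad (a point): Centre of the underside of the deck's round rubber lift pad (20 mm diameter, 8 mm thick), under a round-ended ear, 38 mm wide, that sticks out of the middle of the deck's front edge; a 12 mm bolt head on the ear marks it. 68 mm above the platform at the start, 6 mm over the lowered saddle. Only the ear is above the saddle's path.
- handle_grip: Rubber sleeve on the pump handle, 20 mm diameter, 80 mm long; origin at its middle, y axis outwards along the handle. The handle points to rail +y, 0.25 rad upwards at rest; its level pivot (parallel to rail x) is 146 mm from the origin, 52 mm above the platform, 24 mm to rail +y and 35 mm to rail -x of the saddle. Pressed home (0.13 rad downwards) the origin is about 33 mm above the platform.
- pump_handle (a joint): Angle of the pump handle, rad: 0 raised (rest), 0.38 fully down against its stop. It lifts the saddle 0.08 m per rad in a single stroke; about 3 to 10 N at the sleeve. A spring and the load raise it again when let go.
- deck: Aluminium deck plate 125 x 180 mm, 8 mm thick, hinged along its far edge on a fixed stand, its top 84 mm above the platform. Frame: origin on the platform below the lift pad when the deck is down, axes parallel to jack_rail's; the plate spans x 30 to 155 mm, y -90 to 90 mm.
- deck_hinge (a joint): Tilt of the deck, rad: 0 down, grows as the front edge rises; about 0.15 with the pump handle fully down under the lift pad (160 mm from the hinge).
- carton: Small brown carton, 81 x 120 x 51 mm, about 0.4 kg, lying loose on the deck. Origin: centre of its underside.
- roll_labels: Bystander: white label roll standing on end, 66 mm diameter, 58 mm high. Origin: centre of its underside.
- tape_pocket: Bystander: yellow pocket tape measure, 67 x 72 x 32 mm. Origin: centre of its underside.
- stamp: Bystander: wooden hand stamp with a turned knob, 28 x 52 x 72 mm, standing. Origin: centre of its underside.
- platform: Fixed plywood platform, 445 x 585 mm, that stands in the cart over the parcels; all the work is on it. Its top is 0.262 m above the robot's base level and 18 mm thick; keep the arm from coming at it from below. Origin at base level; the top spans x -230 to 215 mm, y -365 to 220 mm in this frame.

How it is judged:
By the outcome, as a careful person would: the job done as asked, in the order asked, and still so for the second after the job is handed in, while the arm keeps its last pose, push and grip.
It also fails if it takes over 58 s, if anything falls off the work surface, if the arm or the gripper's body presses on something with over 40 N, if the wrist force passes 120 N, or if a joint passes its speed limit or range.

ROBOT

A 6-joint arm with a two-finger parallel gripper is mounted at the origin on a cart in front of the work surface, level with it; the furniture and walls round the work are solid. World frame = base frame: x ahead of the robot, y to its left, z up, the work surface at z = 0. Lengths are in m, angles in rad, forces in N, time in s.
With the tool pointing down it reaches from about 0.3 to 0.775 m from the base axis. Payload 14.6 kg.
Tool frame: the origin (TCP) lies midway between the tips of the shut fingers; the grasp point (between the pads) lies 19 mm behind it; z points along the fingers, y is the line along which they close (so a half turn about z gives the same grasp; the last joint's range is limited). The gripper opens to 94 mm and grips with 3 to 60 N. Pads are 16 mm wide; open, the fingers measure 119 mm over their backs; the gripper's body (75 mm by 177 mm) begins 78 mm behind the grasp point.
Start: joints at [1.136, 0.3, 1.521, -0, 1.321, -0.067], TCP at [0.198, 0.513, 0.205] pointing down, gripper open.
Joint ranges: [-3.03, 3.03], [-0.79, 2.21], [0.23, 2.52], [-1.04, 4.18], [0, 3.07], [-2.55, 2.55]. Speed limits (rad/s): [2.22, 2.22, 2.57, 3.14, 3.14, 3.14].

INTERFACE

Orientations are given as a 3x3 rotation matrix whose columns are the frame's x, y, z axes.
In Python, from rig import bot gives the robot as it stands.
- The arm moves only by the shell command python3 -m inch 'ROWS' [FORCE]. ROWS is JSON, a list of rows, each a list of 7 numbers: the shift along the world's x, y, z in m, then the turn, a rotation vector about the world's x, y, z in rad, then the opening, from -1 (shut) to 1 (fully open). A call has 1 to 5 rows; each row shifts and turns the commanded pose from where the row before left it; what a row does not reach is not made up. A row lasts 1/12 s, in which the tool goes at most 41.7 mm and 7.16 degrees, less where a joint would pass 70% of its speed; a pose out of reach is approached as far as the arm can. A call with a gripper value outside its range is refused whole. The fingers move at their own pace and stop on an object; FORCE is the grip in N (left out, the last holds). Time passes only in rows, so rows that do not move let the fingers close. It gives the time, the measured TCP pose, the force, the opening and the grip force at its end, in the units of the state.
- bot.read_state(): the state, without advancing time (a new reading comes with each control period).
- bot.capture(name): name is "scene" or "top" or "wrist"; returns the picture (400x640x3 uint8, blue, green, red); there is no depth.
- bot.get_calibration(name): a dict with "camera_matrix" (3x3 intrinsics, pixels), "pose" (4x4, takes a point from camera to world coordinates). Camera axes: x right, y down, z forward; pixel columns grow to the right and rows downward; lengths in m; the calibration is good to about 2 mm. The wrist camera is an equidistant fisheye: a pixel r from the principal point sees the ray r / f radians off the axis. A picture is of the moment at which its call begins: read the wrist's pose just before it. get_calibration takes no time and is no camera call; for the wrist camera it gives the pose at the moment of the call.
- bot.finish_job(): hands the job in; it is judged then, once.
The state is a dict: "clock": time; "joint_pos": joint angles; "qvel": joint speeds; "joint_torque": joint torques, N m; "ee_pos": TCP position; "eef_rot": TCP orientation; "wrist_force": force on the tool from outside, world axes, zero at the start; "torque": the same for the moment, N m; "opening": opening from 0.0 (shut) to 1.0 (fully open); "gripper_force": force on a finger pad.
Only numpy, scipy, OpenCV 4.12 (cv2) and the standard library are available. Lean on these libraries where they do the work, as an engineer would, in place of code of your own. Each camera call takes 0.05 s, during which the arm holds its last target. There are 200 camera calls.

## Working session

There is one attempt and no reset: what is moved stays moved. The work goes in short steps, Python scripts to look and compute and a shell command to move; the robot and the scene stay as the last step left them, time stands still between calls to the robot, and variables do not carry over. Pictures are saved under pics/ and viewed, at most 10 in all, crops included, and the job is handed in when it is done.

```bash
mkdir -p pics; ls
python3 - <<'E'
from rig import bot
import cv2,numpy as np
np.set_printoptions(precision=4,suppress=True)
for n in("scene","top"):
    c=bot.get_calibration(n);print(n,c["camera_matrix"],c["pose"])
    cv2.imwrite(f"pics/{n}0.png",bot.capture(n))
s=bot.read_state();print(s)
E
```

```text
pics
scene [[478.3597   0.     323.6594]
 [  0.     478.3597 195.8681]
 [  0.       0.       1.    ]] [[ 0.8708 -0.3736  0.3196  0.2547]
 [-0.4917 -0.6586  0.5696 -0.7317]
 [-0.0023 -0.6531 -0.7572  1.1312]
 [ 0.      0.      0.      1.    ]]
top [[474.9485   0.     315.6948]
 [  0.     474.9485 201.6472]
 [  0.       0.       1.    ]] [[ 0.0233 -0.9952  0.0947  0.521 ]
 [-0.9995 -0.0251 -0.0183 -0.0371]
 [ 0.0206 -0.0942 -0.9953  1.4013]
 [ 0.      0.      0.      1.    ]]
{'clock': 0.1, 'joint_pos': array([ 1.1364,  0.3004,  1.5215, -0.    ,  1.3207, -0.0666]), 'qvel': array([ 0.0021, -0.0015, -0.001 , -0.0003,  0.0001, -0.0006]), 'joint_torque': array([ -0.0007, -53.2643, -35.3287,   0.0709,   0.0234,  -0.    ]), 'ee_pos': array([0.1977, 0.513 , 0.205 ]), 'eef_rot': array([[-0.9331,  0.3596, -0.0004],
       [ 0.3596,  0.9331, -0.0009],
       [ 0.0001, -0.001 , -1.    ]]), 'wrist_force': array([ 0.7969, -0.0229,  0.7039]), 'torque': array([-0.0206,  0.0141,  0.0637]), 'gripper_force': 0.0, 'opening': 0.9978258357660518}
```

View pics/scene0.png

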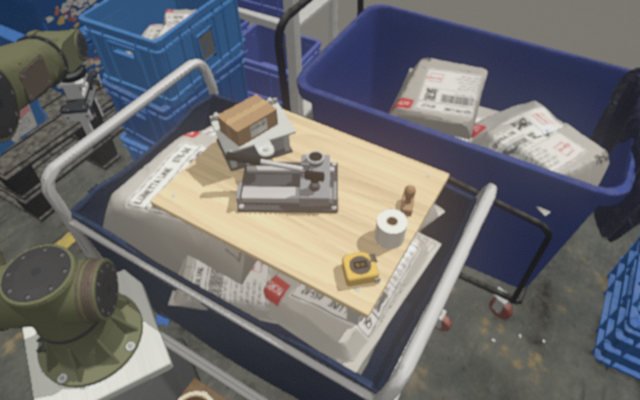

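View pics/top0.png

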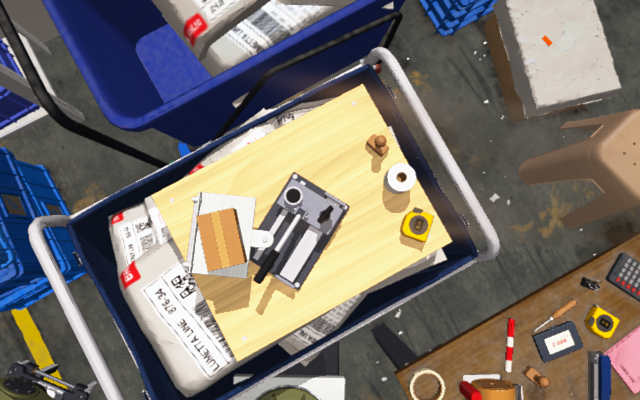

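The top view shows the carriage at its parked end, with the saddle at about (293,196), the knob at (325,214), the handle sleeve at (265,268) and the ear and bolt at (262,239). The carton on the deck is at (221,239). The bystanders are at (377,146), (400,178) and (417,224). I'll zoom in on the jack.

Run:
```python
import cv2
im=cv2.imread("pics/top0.png")[165:300,185:355]
cv2.imwrite("pics/crop1.png",cv2.resize(im,None,fx=4.4,fy=4.4,interpolation=cv2.INTER_CUBIC))
im=cv2.imread("pics/scene0.png")[90:220,210:350]
cv2.imwrite("pics/crop2.png",cv2.resize(im,None,fx=4.5,fy=4.5,interpolation=cv2.INTER_CUBIC))
```

```text
(no output)
```

View pics/crop1.png

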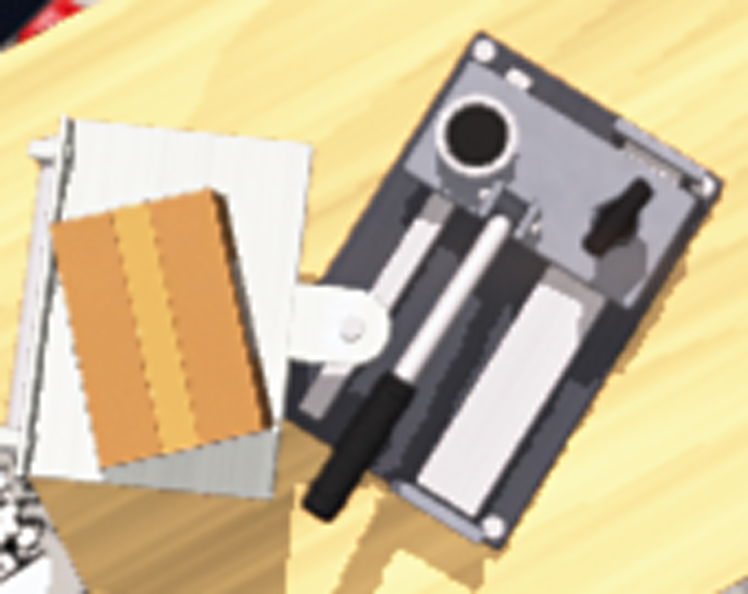

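View pics/crop2.png

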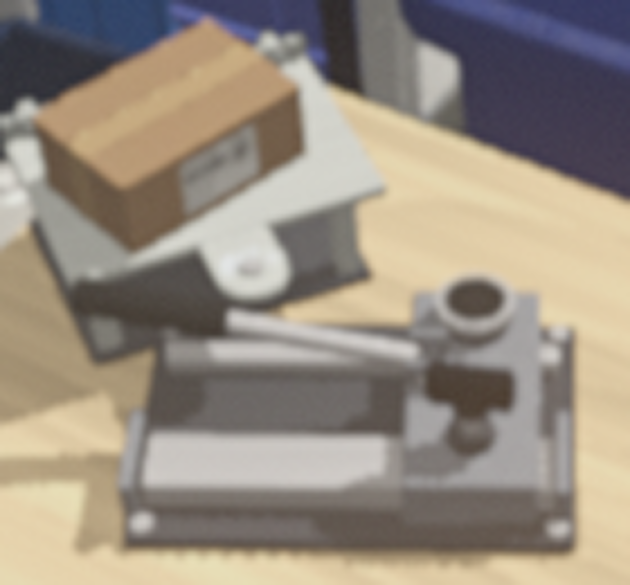

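The crops show the saddle's dark disc at crop1 (475,133), the ear bolt at (351,328), the base bolts at (484,50), (707,186) and (493,527), and the knob bar from (597,245) to (645,185). I'll turn these into positions.

```bash
cat > h.py <<'E'
from rig import bot
import cv2,numpy as np
np.set_printoptions(precision=4,suppress=True)
def ray(n,uv,c=None):
    c=c or bot.get_calibration(n);K=c["camera_matrix"];T=np.array(c["pose"])
    a=np.array([(uv[0]-K[0][2])/K[0][0],(uv[1]-K[1][2])/K[1][1]])
    if n=="wrist":
        r=np.hypot(*a);d=np.r_[a/r*np.sin(r),np.cos(r)]
    else: d=np.r_[a,1]
    return T[:3,3],T[:3,:3]@d
def onz(n,uv,z,c=None):
    o,d=ray(n,uv,c);return o+d*(z-o[2])/d[2]
def tri(p,q):
    A=np.zeros((3,3));b=np.zeros(3)
    for o,d in(p,q):
        d=d/np.linalg.norm(d);M=np.eye(3)-np.outer(d,d);A+=M;b+=M@o
    return np.linalg.solve(A,b)
E
python3 - <<'E'
from h import *
c1=lambda x,y:((x+.5)/4.4-.5+185,(y+.5)/4.4-.5+165)
c2=lambda x,y:((x+.5)/4.5-.5+210,(y+.5)/4.5-.5+90)
P=.262
for k,a,z,b in [("saddle",(477,133),.062,(475,300)),("bolt",(351,328),.087,(250,266)),("knob",(621,215),.097,(470,375)),
  ("b1",(484,50),.012,(560,335)),("b2",(707,186),.012,(558,528)),("b3",(493,527),.012,(142,522)),("hend",(320,515),.099,None),("sleeve0",(395,385),.08,None),
  ("ka",(645,185),.097,None),("kb",(597,245),.097,None)]:
    print(k,onz("top",c1(*a),P+z),onz("scene",c2(*b),P+z) if b else "",tri(ray("top",c1(*a)),ray("scene",c2(*b)))-[0,0,P] if b else "")
E
```

```text
saddle [ 0.6377 -0.0049  0.324 ] [ 0.6394 -0.0052  0.324 ] [ 0.6384 -0.0052  0.0623]
bolt [0.5351 0.0547 0.349 ] [0.537  0.0528 0.349 ] [0.5363 0.0543 0.0859]
knob [ 0.5945 -0.079   0.359 ] [ 0.5952 -0.0817  0.359 ] [ 0.5954 -0.0794  0.0947]
b1 [ 0.6886 -0.006   0.274 ] [ 0.6911 -0.008   0.274 ] [ 0.6902 -0.0065  0.0108]
b2 [ 0.6174 -0.1288  0.274 ] [ 0.6199 -0.1278  0.274 ] [ 0.6181 -0.129   0.014 ]
b3 [ 0.4323 -0.0178  0.274 ] [ 0.4349 -0.0183  0.274 ] [ 0.4336 -0.0182  0.0126]
hend [0.4431 0.0658 0.361 ]  
sleeve0 [0.5072 0.0322 0.342 ]  
ka [ 0.6099 -0.0907  0.359 ]  
kb [ 0.5792 -0.0674  0.359 ]
```

```bash
python3 - <<'E'
from h import *
print(tri(ray("top",(40,228)),ray("scene",(207,68))),tri(ray("top",(108,397)),ray("scene",(55,170))))
E
python3 -m inch '[[0,0,0.04,0,0,0,1],[0,0,0.04,0,0,0,1],[0,0,0.04,0,0,0,1],[0,0,0.04,0,0,0,1],[0,0,0.04,0,0,0,1]]' 20
```

```text
[0.5617 0.6011 0.2394] [0.0863 0.469  0.1329]
clock: 0.52
ee_pos: [0.1975, 0.5127, 0.4073]
eef_rot: [[-0.933, 0.36, -0.0], [0.36, 0.933, -0.0], [-0.0, -0.0, -1.0]]
wrist_force: [-0.1, 0.3, 0.9]
opening: 0.999
gripper_force: 0.0
```

```bash
python3 -m inch '[[0.02,-0.03,0.02,0,0,-0.014,1],[0.02,-0.03,0.02,0,0,-0.014,1],[0.02,-0.03,0.02,0,0,-0.014,1],[0.02,-0.03,0.02,0,0,-0.014,1],[0.02,-0.03,0,0,0,-0.014,1]]' | head -2
python3 -m inch '[[0.02,-0.03,0,0,0,-0.014,1],[0.02,-0.03,0,0,0,-0.014,1],[0.02,-0.03,0,0,0,-0.014,1],[0.02,-0.03,0,0,0,-0.014,1],[0.02,-0.03,0,0,0,-0.014,1]]' | head -2
python3 -m inch '[[0.02,-0.03,0,0,0,-0.014,0.2],[0.02,-0.03,0,0,0,-0.014,0.2],[0.02,-0.03,0,0,0,-0.014,0.2],[0.02,-0.03,0,0,0,-0.014,0.2],[0.02,-0.03,0,0,0,-0.014,0.2]]'
python3 -m inch '[[0,0,0,0,0,0,0.2],[0,0,0,0,0,0,0.2]]'
python3 - <<'E'
from h import *
c=bot.get_calibration("wrist");im=bot.capture("wrist")
np.savez("w1.npz",K=c["camera_matrix"],T=c["pose"]);print(c)
cv2.imwrite("pics/w1.png",im)
E
```

```text
clock: 0.93
ee_pos: [0.2983, 0.3617, 0.4888]
clock: 1.35
ee_pos: [0.3983, 0.2115, 0.4854]
clock: 1.77
ee_pos: [0.4984, 0.0615, 0.4853]
eef_rot: [[-0.837, 0.547, -0.0], [0.547, 0.837, 0.0], [0.0, -0.0, -1.0]]
wrist_force: [0.5, 1.1, -0.4]
opening: 0.684
gripper_force: 0.0
clock: 1.93
ee_pos: [0.4984, 0.0619, 0.4845]
eef_rot: [[-0.836, 0.548, -0.002], [0.548, 0.836, -0.0], [0.002, -0.001, -1.0]]
wrist_force: [-0.3, 0.6, -0.5]
opening: 0.603
gripper_force: 0.0
{'camera_matrix': array([[309.7069,   0.    , 319.1023],
       [  0.    , 309.7069, 204.8802],
       [  0.    ,   0.    ,   1.    ]]), 'pose': array([[ 0.5475,  0.8141,  0.1934,  0.4427],
       [ 0.8368, -0.5322, -0.1287,  0.099 ],
       [-0.0019,  0.2323, -0.9726,  0.6638],
       [ 0.    ,  0.    ,  0.    ,  1.    ]])}
```

View pics/w1.png

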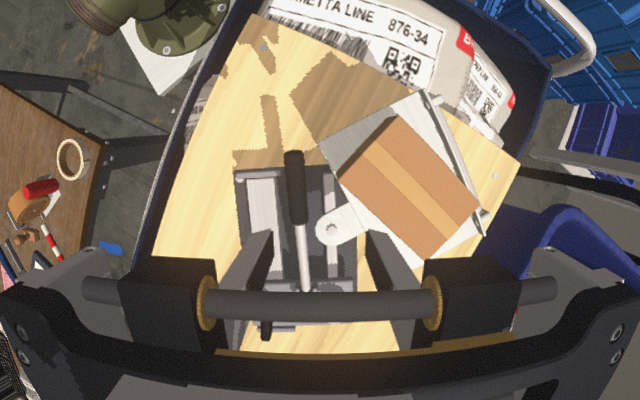

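The wrist view shows the ear bolt at about (331,229), and the gripper crossbar hides the saddle. I'll refine the pad position and continue to the knob.

```bash
python3 - <<'E'
from h import *
w=np.load("w1.npz");c=dict(camera_matrix=w["K"],pose=w["T"])
for uv in[(331,229),(331,227)]: print(onz("wrist",uv,.348,c))
print(onz("wrist",(267,329),.359,c))
E
python3 -m inch '[[0.02,-0.028,-0.02,0,0,-0.01,0.2],[0.02,-0.028,-0.02,0,0,-0.01,0.2],[0.02,-0.028,-0.02,0,0,-0.01,0.2],[0.02,-0.028,0,0,0,-0.01,0.2],[0.016,-0.028,0,0,0,-0.01,0.2]]'
python3 -m inch '[[0,0,0,0,0,0,0.2]]'
```

```text
[0.5347 0.0533 0.348 ]
[0.5328 0.0545 0.348 ]
[ 0.5976 -0.0781  0.359 ]
clock: 2.4
ee_pos: [0.5942, -0.0767, 0.4245]
eef_rot: [[-0.81, 0.586, -0.002], [0.586, 0.81, 0.0], [0.002, -0.001, -1.0]]
wrist_force: [-0.4, 0.1, 0.4]
opening: 0.597
gripper_force: 0.0
clock: 2.48
ee_pos: [0.5951, -0.0795, 0.4235]
eef_rot: [[-0.808, 0.589, -0.003], [0.589, 0.808, -0.0], [0.002, -0.002, -1.0]]
wrist_force: [0.1, -0.0, -0.0]
opening: 0.601
gripper_force: 0.0
```

```bash
python3 -m inch '[[0,0,-0.03,0,0,0,0.2],[0,0,-0.03,0,0,0,0.2],[0,0,-0.02,0,0,-0.01,0.2],[0,0,-0.0145,0,0,-0.01,0.2],[0,0,0,0,0,0,0.2]]' 20
python3 -m inch '[[0,0,0,0,0,0,-1],[0,0,0,0,0,0,-1],[0,0,0,0,0,0,-1],[0,0,0,0,0,0,-1],[0,0,0,0,0,0,-1]]' 25
python3 - <<'E'
from h import *
cv2.imwrite("pics/g.png",bot.capture("top")[150:310,185:385])
s=bot.read_state();print(s["ee_pos"],s["opening"],s["gripper_force"],s["wrist_force"],s["torque"])
E
```

```text
clock: 2.9
ee_pos: [0.5928, -0.075, 0.3284]
eef_rot: [[-0.798, 0.602, -0.004], [0.602, 0.798, 0.001], [0.004, -0.002, -1.0]]
wrist_force: [0.4, -0.7, -0.9]
opening: 0.598
gripper_force: 0.0
clock: 3.32
ee_pos: [0.5939, -0.0767, 0.3316]
eef_rot: [[-0.798, 0.603, 0.001], [0.603, 0.798, -0.0], [-0.001, 0.0, -1.0]]
wrist_force: [0.3, 0.8, -0.6]
opening: 0.278
gripper_force: 0.0
[ 0.5938 -0.0768  0.3314] 0.23971188919800152 3.4573475271463394 [-3.3369 -4.3628  1.2799] [-1.1165  0.8139 -0.0487]
```

```bash
python3 -m inch '[[0,0,0,0,0,0,-1],[0,0,0,0,0,0,-1],[0,0,0,0,0,0,-1],[0,0,0,0,0,0,-1],[0,0,0,0,0,0,-1]]'
```

```text
clock: 3.78
ee_pos: [0.5931, -0.078, 0.3313]
eef_rot: [[-0.797, 0.604, -0.001], [0.604, 0.797, -0.002], [0.0, -0.002, -1.0]]
wrist_force: [-7.0, -5.9, 2.2]
opening: 0.198
gripper_force: 25.0
```

Run:
```python
from h import *
im=bot.capture("wrist")[180:400,180:460]
cv2.imwrite("pics/w2.png",cv2.resize(im,None,fx=2.5,fy=2.5,interpolation=cv2.INTER_CUBIC))
```

```text
(no output)
```

View pics/w2.png

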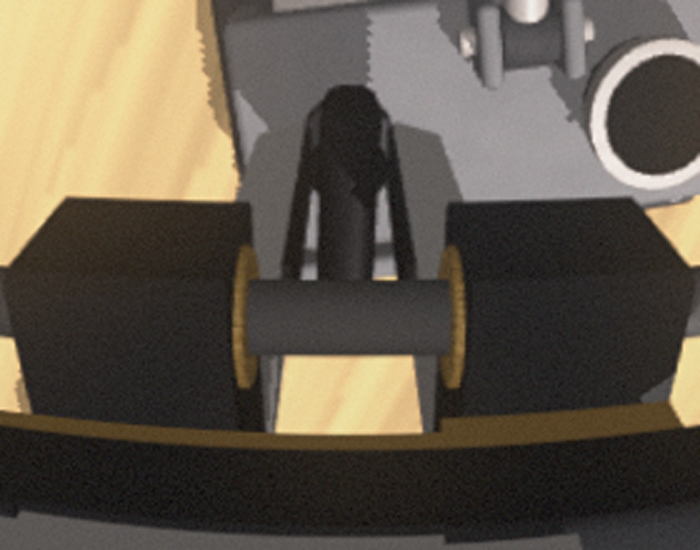

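The wrist view shows the bar held squarely between both fingers at (350,150), with the saddle at (655,115). Next I'll slide the carriage 118 mm along the rail.

```bash
python3 -m inch '[[-0.009,0.0053,0,0,0,0,-1],[-0.013,0.0077,0,0,0,0,-1],[-0.013,0.0077,0,0,0,0,-1],[-0.013,0.0077,0,0,0,0,-1],[-0.013,0.0077,0,0,0,0,-1]]' 35
python3 -m inch '[[-0.013,0.0077,0,0,0,0,-1],[-0.013,0.0077,0,0,0,0,-1],[-0.009,0.0053,0,0,0,0,-1],[-0.0056,0.0034,0,0,0,0,-1],[0,0,0,0,0,0,-1]]'
python3 -m inch '[[0,0,0,0,0,0,-1],[0,0,0,0,0,0,-1]]'
python3 - <<'E'
from h import *
c=bot.get_calibration("wrist");im=bot.capture("wrist")
np.savez("w3.npz",K=c["camera_matrix"],T=c["pose"]);cv2.imwrite("pics/w3f.png",im)
im=im[160:400,200:600]
cv2.imwrite("pics/w3.png",cv2.resize(im,None,fx=2,fy=2,interpolation=cv2.INTER_CUBIC))
cv2.imwrite("pics/s3.png",bot.capture("scene"));cv2.imwrite("pics/t3.png",bot.capture("top"))
E
```

```text
clock: 4.25
ee_pos: [0.532, -0.0421, 0.3313]
eef_rot: [[-0.796, 0.605, 0.0], [0.605, 0.796, -0.003], [-0.002, -0.002, -1.0]]
wrist_force: [-1.8, -10.2, 3.7]
opening: 0.196
gripper_force: 35.0
clock: 4.67
ee_pos: [0.4908, -0.0179, 0.3314]
eef_rot: [[-0.797, 0.604, -0.001], [0.604, 0.797, -0.004], [-0.001, -0.004, -1.0]]
wrist_force: [-5.2, -13.0, 0.9]
opening: 0.194
gripper_force: 35.0
clock: 4.83
ee_pos: [0.4916, -0.0183, 0.3314]
eef_rot: [[-0.796, 0.605, -0.001], [0.605, 0.796, -0.004], [-0.002, -0.003, -1.0]]
wrist_force: [-5.2, -12.6, 1.3]
opening: 0.193
gripper_force: 35.0
```

View pics/w3.png

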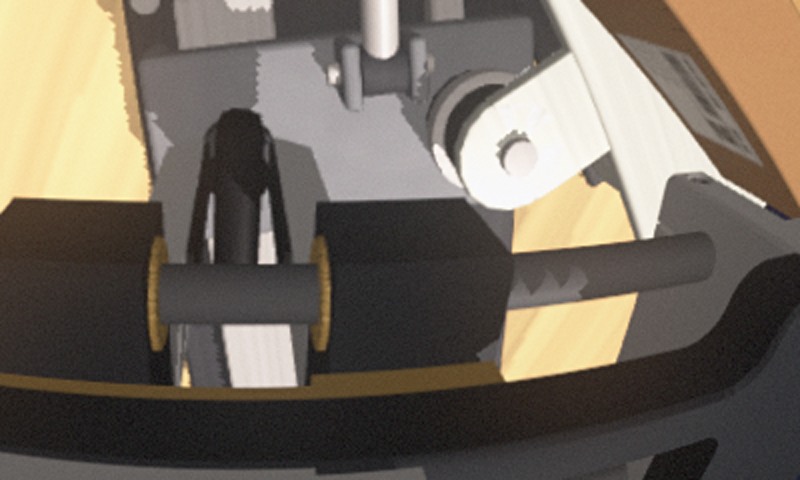

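Run:
```python
from h import *
from scipy.optimize import least_squares
w=np.load("w3.npz");c=dict(camera_matrix=w["K"],pose=w["T"])
f=lambda x,y:((x+.5)/2-.5+200,(y+.5)/2-.5+160)
R=np.array([onz("wrist",f(*p),.324,c)[:2] for p in[(428,130),(435,104),(453,83),(480,70),(505,70),(433,150),(460,186)]])
s=least_squares(lambda q:np.hypot(*(R-q).T)-.021,R.mean(0)).x
b=onz("wrist",f(519,155),.349,c)[:2]
print(s,np.hypot(*(R-s).T),b,(b-s)@[-.861,.509],(b-s)@[.509,.861])
# scene image ring before/after
```

```text
[0.5346 0.053 ] [0.0212 0.0215 0.0211 0.0208 0.0208 0.02   0.0213] [0.5351 0.0534] -0.00023998289097302493 0.0005134810190486922
```

The saddle is within 1 mm of the pad. Next I'll turn the knob clockwise.

```bash
python3 -m inch '[[-0.0004,-0.0006,0,0,0,-0.08,-1],[-0.0004,-0.0006,0,0,0,-0.08,-1],[0,0,0,0,0,-0.08,-1],[0,0,0,0,0,-0.08,-1],[0,0,0,0,0,-0.08,-1]]' 40
python3 -m inch '[[0,0,0,0,0,-0.08,-1],[0,0,0,0,0,-0.08,-1],[0,0,0,0,0,-0.08,-1],[0,0,0,0,0,0,-1]]'
python3 - <<'E'
from h import *
s=bot.read_state();print(s["ee_pos"],s["wrist_force"],s["torque"],s["opening"])
R=s["eef_rot"];print("closing",np.degrees(np.arctan2(R[1,1],R[0,1])))
E
```

```text
clock: 5.4
ee_pos: [0.4917, -0.018, 0.3313]
eef_rot: [[-0.496, 0.868, 0.001], [0.868, 0.496, -0.0], [-0.001, 0.001, -1.0]]
wrist_force: [3.2, -0.1, 0.4]
opening: 0.19
gripper_force: 40.0
clock: 5.73
ee_pos: [0.4918, -0.0176, 0.3313]
eef_rot: [[-0.276, 0.961, 0.002], [0.961, 0.276, 0.0], [-0.0, 0.002, -1.0]]
wrist_force: [3.8, 2.2, 1.1]
opening: 0.188
gripper_force: 40.0
[ 0.4918 -0.0176  0.3313] [3.7955 2.2395 1.1496] [ 0.2467 -0.7339  0.0968] 0.18841955019584242
closing 16.015003650552806
```

```bash
python3 -m inch '[[0,0,0,0,0,-0.1,-1],[0,0,0,0,0,-0.1,-1],[0,0,0,0,0,-0.1,-1],[0,0,0,0,0,-0.1,-1],[0,0,0,0,0,-0.1,-1]]' 50
python3 -m inch '[[0,0,0,0,0,-0.05,-1],[0,0,0,0,0,0,-1]]'
python3 - <<'E'
from h import *
s=bot.read_state();print(s["ee_pos"],s["wrist_force"],s["torque"],s["opening"])
R=s["eef_rot"];print("closing",np.degrees(np.arctan2(R[1,1],R[0,1])))
E
```

```text
clock: 6.15
ee_pos: [0.4924, -0.0175, 0.3314]
eef_rot: [[0.217, 0.976, 0.003], [0.976, -0.217, 0.001], [0.001, 0.003, -1.0]]
wrist_force: [11.4, 2.6, 0.2]
opening: 0.187
gripper_force: 50.0
clock: 6.32
ee_pos: [0.4924, -0.0175, 0.3314]
eef_rot: [[0.264, 0.965, 0.004], [0.965, -0.264, 0.001], [0.001, 0.003, -1.0]]
wrist_force: [10.4, 2.8, -1.0]
opening: 0.187
gripper_force: 50.0
[ 0.4924 -0.0175  0.3314] [10.3772  2.806  -0.9533] [ 0.4561 -1.9377  0.2048] 0.1871218816907004
closing -15.29362679017171
```

```bash
for i in 1 2; do python3 -m inch '[[0,0,0,0,0,-0.05,-1],[0,0,0,0,0,0,-1]]' >/dev/null
python3 - <<'E'
from h import *
s=bot.read_state();R=s["eef_rot"];print(s["clock"],s["ee_pos"],s["wrist_force"],s["torque"],"closing",np.degrees(np.arctan2(R[1,1],R[0,1])))
E
done
```

```text
6.4833 [ 0.4925 -0.0175  0.3314] [11.4727  2.6192 -0.4492] [ 0.4089 -2.0343  0.4883] closing -18.10707668966885
6.65 [ 0.493  -0.0165  0.3315] [15.826  12.7446 -1.3575] [ 2.4107 -3.1453 -0.0093] closing -20.950764650698638
```

```bash
python3 -m inch '[[0,0,0,0,0,0,0],[0,0,0,0,0,0,0],[0,0,0,0,0,0,0],[0,0,0,0,0,0,0]]' 
python3 -m inch '[[0,0,0.02,0,0,0,0],[0,0,0.03,0,0,0,0],[0,0,0.03,0,0,0,0],[0,0,0.03,0,0,0,0],[0,0,0.03,0,0,0,0]]'
python3 - <<'E'
from h import *
c=bot.get_calibration("wrist");im=bot.capture("wrist")
np.savez("w4.npz",K=c["camera_matrix"],T=c["pose"]);cv2.imwrite("pics/w4f.png",im)
im=im[130:400,150:550]
cv2.imwrite("pics/w4.png",cv2.resize(im,None,fx=2,fy=2,interpolation=cv2.INTER_CUBIC))
E
```

```text
clock: 6.98
ee_pos: [0.4912, -0.0179, 0.3309]
eef_rot: [[0.358, 0.934, -0.001], [0.934, -0.358, -0.0], [-0.0, -0.001, -1.0]]
wrist_force: [0.1, -0.9, -0.3]
opening: 0.435
gripper_force: 0.0
clock: 7.4
ee_pos: [0.4909, -0.0179, 0.4725]
eef_rot: [[0.358, 0.934, -0.0], [0.934, -0.358, -0.0], [-0.0, -0.0, -1.0]]
wrist_force: [-0.3, 0.1, -0.5]
opening: 0.5
gripper_force: 0.0
```

View pics/w4.png

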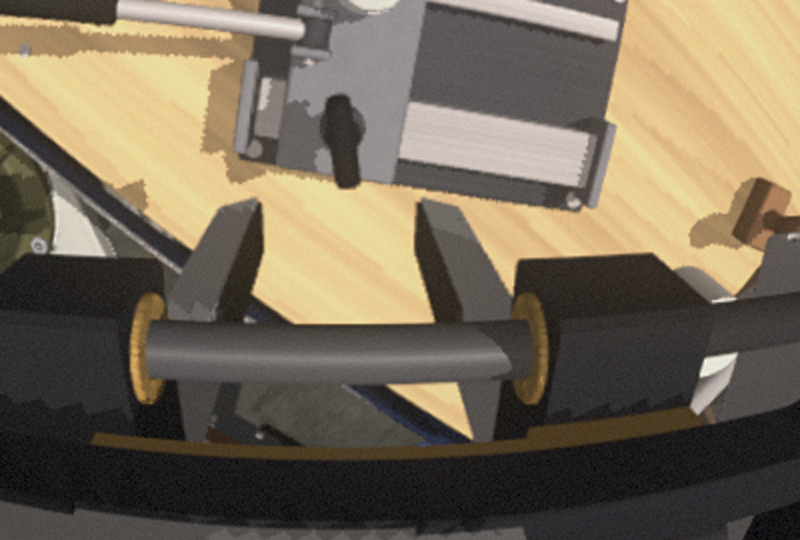

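The carriage has stayed in place near the pad. The bar runs from about (338,98) to (347,186), which is across the rail. Now I'll compute its angle.

```bash
python3 - <<'E'
from h import *
w=np.load("w4.npz");c=dict(camera_matrix=w["K"],pose=w["T"])
f=lambda x,y:((x+.5)/2-.5+150,(y+.5)/2-.5+130)
def ang(p,q,z):
    a,b=onz("wrist",f(*p),.262+z,c),onz("wrist",f(*q),.262+z,c);d=b-a;return np.degrees(np.arctan2(d[1],d[0]))%180,np.linalg.norm(d),(a+b)/2
print("bar",ang((338,97),(348,187),.097),ang((329,100),(338,186),.097),ang((350,97),(360,184),.097))
print("rail",ang((592,132),(411,103),.03),ang((617,38),(430,3),.03))
E
python3 - <<'E'
from h import *
a=cv2.imread("pics/t3.png");b=bot.capture("top");cv2.imwrite("pics/t5.png",b)
print(bot.read_state()["joint_pos"])
cv2.imwrite("pics/t5c.png",cv2.resize(b[190:320,185:355],None,fx=4.4,fy=4.4,interpolation=cv2.INTER_CUBIC))
E
```

```text
bar (np.float64(75.34387205770751), np.float64(0.04508769305569258), array([ 0.4934, -0.0181,  0.359 ])) (np.float64(74.78768217009232), np.float64(0.04306476362265769), array([ 0.4889, -0.0169,  0.359 ])) (np.float64(75.80704798982914), np.float64(0.04357955363492039), array([ 0.4991, -0.0195,  0.359 ]))
rail (np.float64(150.8217560035553), np.float64(0.1177431626068699), array([ 0.5858, -0.0531,  0.292 ])) (np.float64(151.34431764455817), np.float64(0.12062027966351216), array([ 0.618 , -0.0018,  0.292 ]))
[-0.1109  0.1213  1.1255 -0.0001  1.8882  0.2554]
```

The bar stands at about 1.31 rad to the rail, so the knob is at its stop. The knob's position puts the saddle within about 1 mm of the pad. Now I'll go to the handle with the fingers shut.

```bash
for i in 1; do :; done
python3 -m inch '[[-0.0083,0.0091,0,0,0,0.1,-1],[-0.0083,0.0091,0,0,0,0.1,-1],[-0.0083,0.0091,0,0,0,0.1,-1],[-0.0083,0.0091,0,0,0,0.1,-1],[-0.0083,0.0091,0,0,0,0.1,-1]]' 20 | head -2
python3 -m inch '[[-0.0083,0.0091,0,0,0,0.1,-1],[-0.0083,0.0091,0,0,0,0.1,-1],[-0.0083,0.0091,0,0,0,0.1,-1],[-0.0083,0.0091,0,0,0,0.1,-1],[-0.0083,0.0091,0,0,0,0.1,-1]]' | head -2
python3 -m inch '[[-0.0083,0.0091,0,0,0,0.1,-1],[-0.0083,0.0091,0,0,0,0.1,-1],[-0.0083,0.0091,-0.02,0,0,0.1,-1],[-0.0083,0.0091,-0.03,0,0,0.1,-1],[0,0,0,0,0,0,-1]]'
python3 -m inch '[[0,0,0,0,0,0,-1],[0,0,0,0,0,0,-1]]'
python3 - <<'E'
from h import *
c=bot.get_calibration("wrist");im=bot.capture("wrist")
np.savez("w6.npz",K=c["camera_matrix"],T=c["pose"])
cv2.imwrite("pics/w6.png",im)
E
```

```text
clock: 7.92
ee_pos: [0.4493, 0.028, 0.4703]
clock: 8.33
ee_pos: [0.4078, 0.0735, 0.4704]
clock: 8.75
ee_pos: [0.3731, 0.1102, 0.416]
eef_rot: [[-0.862, 0.506, -0.007], [0.506, 0.862, -0.001], [0.006, -0.005, -1.0]]
wrist_force: [-0.6, 0.2, 0.2]
opening: 0.004
gripper_force: 0.0
clock: 8.92
ee_pos: [0.3756, 0.1093, 0.4224]
eef_rot: [[-0.857, 0.515, 0.002], [0.515, 0.857, 0.0], [-0.001, 0.001, -1.0]]
wrist_force: [0.7, -0.5, 0.0]
opening: 0.005
gripper_force: 0.0
```

View pics/w6.png

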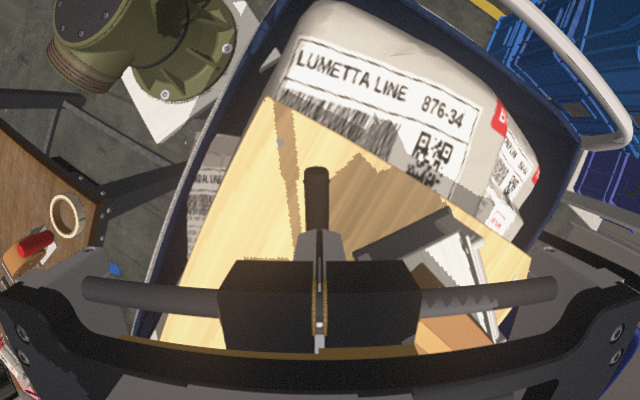

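The wrist view shows the sleeve end at (316,172), lined up under the shut fingers at about (319,245). Next I'll press down.

```bash
python3 - <<'E'
from h import *
w=np.load("w6.npz");c=dict(camera_matrix=w["K"],pose=w["T"])
e=onz("wrist",(316,180),.36,c);print(e,(e-[.3756,.1093,.36])[:2]@[.509,.861])
E
python3 -m inch '[[0,0,-0.02,0,0,0,-1],[0,0,-0.02,0,0,0,-1],[0,0,-0.015,0,0,0,-1],[0,0,-0.01,0,0,0,-1],[0,0,0,0,0,0,-1]]'
python3 -m inch '[[0,0,-0.006,0,0,0,-1],[0,0,-0.006,0,0,0,-1],[0,0,-0.006,0,0,0,-1],[0,0,-0.006,0,0,0,-1],[0,0,0,0,0,0,-1]]'
```

```text
[0.3494 0.1223 0.36  ] -0.002153042939012169
clock: 9.38
ee_pos: [0.3755, 0.1093, 0.3555]
eef_rot: [[-0.858, 0.514, -0.001], [0.514, 0.858, -0.0], [0.001, -0.0, -1.0]]
wrist_force: [1.6, -0.1, 2.5]
opening: 0.003
gripper_force: 1.2
clock: 9.8
ee_pos: [0.3752, 0.1098, 0.3321]
eef_rot: [[-0.859, 0.512, 0.0], [0.512, 0.859, 0.001], [0.0, 0.001, -1.0]]
wrist_force: [-3.4, 2.6, 5.4]
opening: 0.005
gripper_force: 2.8
```

```bash
python3 -m inch '[[-0.0005,0.0003,-0.006,0,0,0,-1],[-0.0005,0.0003,-0.006,0,0,0,-1],[-0.0005,0.0003,-0.005,0,0,0,-1],[-0.0005,0.0003,-0.004,0,0,0,-1],[0,0,-0.002,0,0,0,-1]]'
python3 -m inch '[[0,0,-0.002,0,0,0,-1],[0,0,-0.001,0,0,0,-1],[0,0,0,0,0,0,-1]]'
```

```text
clock: 10.22
ee_pos: [0.3739, 0.1107, 0.3099]
eef_rot: [[-0.859, 0.513, 0.003], [0.513, 0.859, -0.0], [-0.003, 0.001, -1.0]]
wrist_force: [1.7, -0.1, 6.0]
opening: 0.003
gripper_force: 3.1
clock: 10.47
ee_pos: [0.374, 0.1106, 0.3072]
eef_rot: [[-0.859, 0.513, 0.003], [0.513, 0.859, -0.0], [-0.003, 0.001, -1.0]]
wrist_force: [1.8, -0.5, 7.1]
opening: 0.003
gripper_force: 3.1
```

```bash
python3 -m inch '[[0,0,-0.002,0,0,0,-1],[0,0,0,0,0,0,-1]]'|sed -n '2p;4p'
python3 -m inch '[[0,0,-0.001,0,0,0,-1],[0,0,0,0,0,0,-1]]'|sed -n '2p;4p'
python3 -m inch '[[0,0,-0.001,0,0,0,-1],[0,0,0,0,0,0,-1]]'|sed -n '2p;4p'
```

```text
ee_pos: [0.3742, 0.1106, 0.3056]
wrist_force: [1.1, -1.5, 10.8]
ee_pos: [0.3743, 0.1106, 0.3052]
wrist_force: [-0.6, -2.1, 14.8]
ee_pos: [0.3744, 0.1106, 0.3047]
wrist_force: [-2.7, -2.4, 20.0]
```

Run:
```python
from h import *
b=bot.capture("scene");t=bot.capture("top")
A=cv2.resize(b[80:220,190:330],(400,400),interpolation=cv2.INTER_CUBIC);B=cv2.resize(t[165:305,185:325],(400,400),interpolation=cv2.INTER_CUBIC)
cv2.imwrite("pics/fin.png",np.hstack([A,B]))
s=bot.read_state();print(s["clock"],s["ee_pos"],s["wrist_force"])
```

```text
11.0667 [0.3744 0.1106 0.3048] [-2.7384 -2.5404 19.3953]
```

View pics/fin.png

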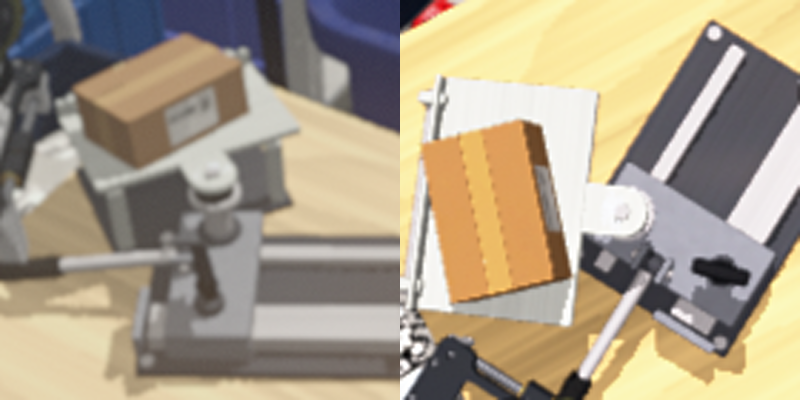

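The deck is raised on the saddle, seen at (213,185) in the left half. The carton is still on the deck, the knob is locked across the rail and the handle is held down, so I'm handing in.

```bash
python3 -c "
from rig import bot
print(bot.finish_job())"
```

```text
the job is handed in; nothing more can be done
None
```

The job is handed in at about 11 s of the 58 s allowed: the carriage is clamped with its saddle within about 1 mm of the lift pad, the knob is at its stop (about 1.3 rad), and the handle is held fully down with about 20 N, with the deck raised and the carton still on it.

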